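Pass a specimen bottle through the hand-operated hatch

ROBOT

A 6-joint arm with a two-finger parallel gripper is mounted at the origin on the work surface. World frame = base frame: x ahead of the robot, y to its left, z up, the work surface at z = 0. Lengths are in mm, angles in rad, forces in N, time in s.
With the tool pointing down it reaches from about 350 to 975 mm from the base axis. Payload 7.1 kg.
Tool frame: the origin (TCP) lies on the front face of the gripper's body, between the roots of the fingers; the fingertips stand 80 mm ahead of it and the grasp point (between the pads) lies 61 mm ahead of it (env.tips_ahead is the distance from the TCP to the fingertips, in mm); z points along the fingers, y is the direction in which the jaws open and shut (so a half turn about z gives the same grasp; the last joint's range is limited). The gripper opens to 88 mm and grips with 3 to 60 N. Pads are 20 mm wide; open, the fingers measure 115 mm over their backs; the gripper's body (75 mm by 178 mm) begins 61 mm behind the grasp point.
Start: joints at [-1.147, 0.423, 1.63, -0, 1.089, -0.019], TCP at [267.809, -564.698, 302.675] pointing down, gripper open.
Joint ranges: [-3, 3], [-0.9, 2.11], [0.09, 2.58], [-1.31, 4.45], [0.11, 2.69], [-2.54, 2.54]. Speed limits (rad/s): [2.39, 2.39, 3.01, 3.14, 3.14, 3.14].

INTERFACE

Orientations are given as a unit quaternion [x, y, z, w].
In Python, from station import env, set_gripper, viewer, workorder gives the robot as it stands. Calls block until the motion is done:
- env.reach(position, orientation): joint-space move of the TCP to a pose.
- env.move_l(position, rot=None, rate=150, f_stop=None): straight line of the TCP; rot=None keeps the orientation; rate is the mean speed in mm/s. With f_stop (N) it stops when the force on the tool has changed by that much, and returns True; else False.
- env.move_joints(angles): joint-space move.
- set_gripper(opening): finger opening in mm; the grip force is fixed at half the most; returns when the fingers have stopped.
- env.hold(seconds).
- env.ik(position, orientation): joint angles nearest the present ones, or None.
- env.read_state(): the state.
- viewer.camera(name): name is "scene" or "side" or "wrist"; returns the picture (400x640x3 uint8, blue, green, red); there is no depth.
- viewer.camera_params(name): a dict with "fx", "fy", "cx", "cy" (pixels), "pose" (4x4, takes a point from camera to world coordinates); the wrist camera has in their place "tool_from_camera" (4x4, takes a point from camera to tool coordinates, whose origin is the TCP and whose axes are the flange's). Camera axes: x right, y up, looking along -z (the intrinsics and any distortion apply to the point x, -y, -z); pixel columns grow to the right and rows downward; lengths in mm; the calibration is good to about 2 mm. A picture is of the moment at which its call begins: read the wrist's pose just before it. camera_params takes no time and is no camera call.
A pose or a line that the arm cannot do raises env.IKError and nothing moves.
- workorder.sign_off(): hands the job in, once; it reports no verdict.
The state is a dict: "time_s": time; "qpos": joint angles; "dq": joint speeds; "tau": joint torques, N m; "tool_pos": TCP position; "orientation": TCP orientation; "force": force on the tool from outside, world axes, zero at the start; "wrist_torque": the same for the moment, N m; "width": finger opening in mm.
Only numpy, scipy, OpenCV 4.12 (cv2) and the standard library are available. Lean on these libraries where they do the work, as an engineer would, in place of code of your own. Each camera call takes 0.05 s, during which the arm holds its last target.

TASK

Take the small white bottle from the steel tray and stand it upright on the open landing of the pass-through, between the pusher plate and the clear hood, and let go of it. Then twist the black spring-return knob clockwise all the way to its stop, so that the pusher carries the bottle in under the hood, and let the knob go so that it springs fully home and the bottle is left standing inside. Work the pusher and the bottle's passage only with the knob, never by hand, and leave the large bottle, the pot and the stamp where they are.

Things in the scene. Friction and masses are not known exactly. Their poses are not given: they have to be found in the camera images.
- small_bottle: The bottle to pass through: white plastic, upright, diameter 40 mm and straight-sided up to 45 mm, then narrowing to a white cap of 30 mm diameter; 76 mm tall, the smallest bottle on the tray, about 90 g. Origin: centre of its underside; z up.
- small_bottle_mid (a point): Centre of the small bottle, 38 mm above its underside; z up along the bottle.
- tray: Fixed flat steel tray, 250 x 290 mm, floor 3 mm above the bench, rim 14 mm high. Origin: centre of its underside. The small bottle, the large bottle and the pot stand on it, their centres over 110 mm apart; which stands where varies.
- unit: The fixed pass-through. Origin: on the bench under the open landing; x points from the pusher to the hood (the way the bottle travels), y to the left of that, z up. Steel floor 6 mm above the bench. Behind the pusher stands a grey block 40 mm high at x = -65 to -47 mm. The grey knob box, 28 mm high, is centred at x = -20, y = -125 mm, outside the rails.
- landing (a point): Middle of the open landing, on the floor's surface (unit x = 5, y = 0, z = 6 mm): the bottle's underside centre goes here, within about 12 mm along x and 8 mm along y. Axes as the unit's. Two low side rails, 60 mm apart inside and 10 mm tall above the floor, run along it and on under the hood.
- hood_mouth (a point): Middle of the hood's open mouth, on the floor (unit x = 45, y = 0, z = 6 mm); axes as the unit's. The clear plastic hood runs from here 124 mm along x, is 104 mm wide, its roof's underside 90 mm and top 94 mm above the bench; closed but for the mouth, which faces the landing. The pushed bottle ends with its centre about 47 mm inside the mouth.
- pusher: Upright aluminium plate, 44 mm wide, reaching 43 mm above the bench, that slides along the unit's x with a thin rod behind it. Origin at the foot of its front face, at unit x = -36 mm when home. It is geared to the knob: 90 mm of travel per rad, 108 mm at the knob's stop, and it goes back when the knob springs back.
- knob (a joint): Angle of the knob in rad: 0 at home, grows clockwise seen from above, stop at 1.2. A spring pulls it home: about 0.04 N m at home and 0.11 N m at the stop; let go, it returns in about 1 s.
- knob_grip (a point): On the knob's vertical axis, at the middle of its grip height, 53 mm above the bench. The knob is a black bar, 56 mm long (along this point's x), 14 mm thick (along y), standing from 36 to 66 mm above the bench on a round skirt of 52 mm diameter whose top is 36 mm above the bench. The point turns with the knob; at home its x is along the unit's x.
- large_bottle_mid (a point): Bystander: centre of the larger white bottle, diameter 54 mm, 100 mm tall (50 mm above its underside). Leave alone.
- pot_mid (a point): Bystander: centre of the squat amber pot with a wide lid, diameter 62 mm, 52 mm tall. Leave alone.
- stamp: Bystander: black hand stamp, 28 x 44 x 60 mm, standing on the bench beyond the hatch. Origin: centre of its underside. Leave alone.

How it is judged:
By the outcome, as a careful person would: the job done as asked, in the order asked, and still so for the second after the job is handed in, with the robot touching nothing.
It also fails if it takes over 64 s, if anything falls off the work surface, if the arm or the gripper's body presses on something with over 40 N, if the wrist force passes 120 N, or if a joint passes its speed limit or range.

## Working session

There is one attempt and no reset: what is moved stays moved. The work goes in short steps, each a Python script; the robot and the scene stay as the last script left them, time stands still between calls to the robot, and variables do not carry over. Pictures are saved under pics/ and viewed, and the job is handed in when it is done.

```bash
ls; mkdir -p pics; python3 - <<'E'
from station import env,viewer
import cv2,numpy as np
np.set_printoptions(precision=4,suppress=True)
for n in("scene","side","wrist"):
    s=env.read_state()
    cv2.imwrite(f"pics/{n}0.png",viewer.camera(n)); print(n,viewer.camera_params(n))
print(s)
E
```

```text
pics
scene {'fx': 442.9965037104128, 'fy': 442.9965037104128, 'cx': 327.254104594936, 'cy': 196.27541478920924, 'pose': array([[  -0.401 ,   -0.637 ,    0.6583, 1403.9357],
       [   0.9159,   -0.2665,    0.3   ,  379.1313],
       [  -0.0157,    0.7233,    0.6904,  920.7204],
       [   0.    ,    0.    ,    0.    ,    1.    ]])}
side {'fx': 395.386010744449, 'fy': 395.386010744449, 'cx': 319.1198149685323, 'cy': 198.91137025236418, 'pose': array([[ -0.9335,   0.2319,  -0.2734, 354.8411],
       [ -0.3584,  -0.6239,   0.6944, 711.4425],
       [ -0.0096,   0.7463,   0.6656, 721.2487],
       [  0.    ,   0.    ,   0.    ,   1.    ]])}
wrist {'fx': 336.4036460140627, 'fy': 336.4036460140627, 'cx': 317.3048639693685, 'cy': 195.80459206984955, 'tool_from_camera': array([[ -0.0008,   0.9528,   0.3036,  84.0272],
       [  1.    ,   0.0006,   0.0008,  -0.9869],
       [  0.0006,   0.3036,  -0.9528, -82.1874],
       [  0.    ,   0.    ,   0.    ,   1.    ]])}
{'time_s': 0.1, 'qpos': array([-1.147 ,  0.4237,  1.6306, -0.    ,  1.0886, -0.019 ]), 'dq': array([-0.001 , -0.0023, -0.0021,  0.0002,  0.0004, -0.0009]), 'tau': array([ -0.001 , -54.5622, -27.4325,   0.0645,   0.0189,  -0.    ]), 'tool_pos': array([ 267.6835, -564.3647,  302.0156]), 'orientation': array([ 0.9756,  0.2196, -0.0001, -0.0006]), 'force': array([-0.131 ,  0.2058,  0.6022]), 'wrist_torque': array([0.0467, 0.0332, 0.0043]), 'width': 87.80110057100087}
```

View pics/scene0.png

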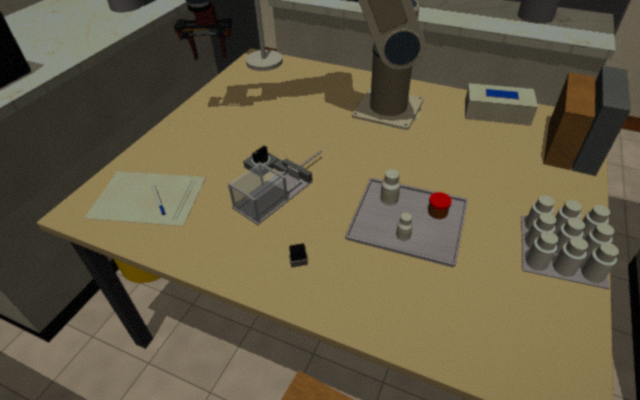

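View pics/side0.png

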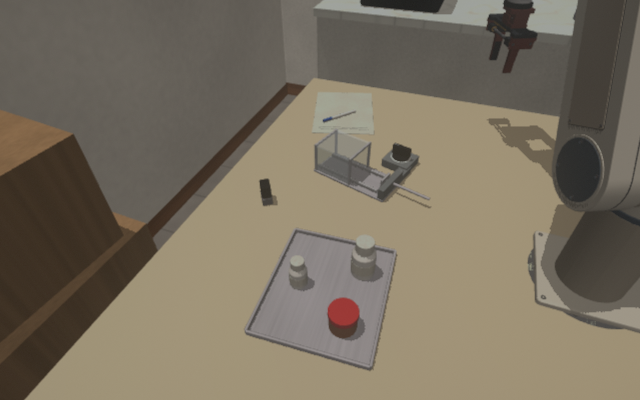

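View pics/wrist0.png

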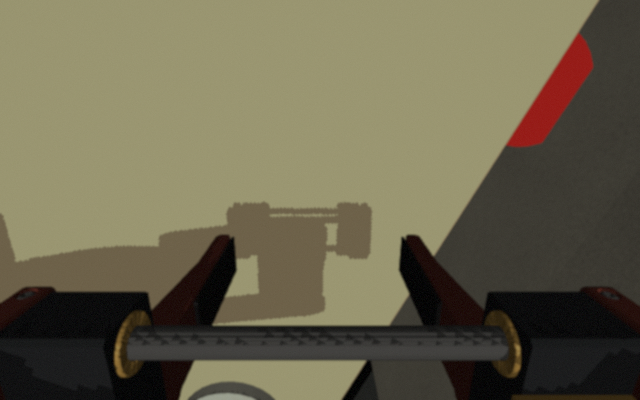

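The scene view shows the small bottle at about (405,228), the large bottle at (391,187) and the pot at (440,205). The unit is at about (265,190), its knob at (261,155), and the stamp at (298,255). In the side view the small bottle is at (298,270) and the knob at (402,153). Next I'll zoom in on both and write helpers.

```bash
cat > h.py <<'E'
from station import env,set_gripper,viewer,workorder
import cv2,numpy as np
from scipy.spatial.transform import Rotation as R
np.set_printoptions(precision=2,suppress=True)
def T(pos,q):
    M=np.eye(4);M[:3,:3]=R.from_quat(q).as_matrix();M[:3,3]=pos;return M
def pose(n,st=None):
    p=viewer.camera_params(n)
    if n!="wrist": return p,np.array(p["pose"])
    return p,T(st["tool_pos"],st["orientation"])@p["tool_from_camera"]
def ray(n,uv,st=None):
    p,M=pose(n,st)
    d=np.array([(uv[0]-p["cx"])/p["fx"],-(uv[1]-p["cy"])/p["fy"],-1.])
    return M[:3,3],M[:3,:3]@d
def onz(n,uv,z,st=None):
    o,d=ray(n,uv,st); return o+d*(z-o[2])/d[2]
def proj(n,P,st=None):
    p,M=pose(n,st); c=np.linalg.inv(M)@np.r_[P,1]
    return np.array([p["cx"]-p["fx"]*c[0]/c[2],p["cy"]+p["fy"]*c[1]/c[2]])
def tri(a,b):
    (o1,d1),(o2,d2)=a,b
    A=np.c_[d1,-d2];t=np.linalg.lstsq(A,o2-o1,rcond=None)[0]
    p,q=o1+t[0]*d1,o2+t[1]*d2;return (p+q)/2,np.linalg.norm(p-q)
def down(yaw): # tool x axis at yaw in world, z down
    return (R.from_euler('z',yaw)*R.from_euler('x',np.pi)).as_quat()
E
python3 - <<'E'
import cv2
a=cv2.imread('pics/scene0.png');b=cv2.imread('pics/side0.png')
cv2.imwrite('pics/z1.png',cv2.resize(a[135:235,220:350],None,fx=6,fy=6,interpolation=cv2.INTER_CUBIC)[:, :780])
cv2.imwrite('pics/z2.png',cv2.resize(b[125:225,305:435],None,fx=6,fy=6,interpolation=cv2.INTER_CUBIC))
from h import *
print(tri(ray('scene',(405,217)),ray('side',(297,262))))
print(onz('scene',(405,236),8),onz('side',(298,281),8))
print('knob',tri(ray('scene',(261,150)),ray('side',(402,148))))
E
```

```text
(array([592.5 , 234.01,  74.38]), np.float64(5.611649416392261))
[595.26 240.19   8.  ] [594.17 236.76   8.  ]
knob (array([ 477.97, -267.54,   65.43]), np.float64(4.359070434976302))
```

View pics/z1.png

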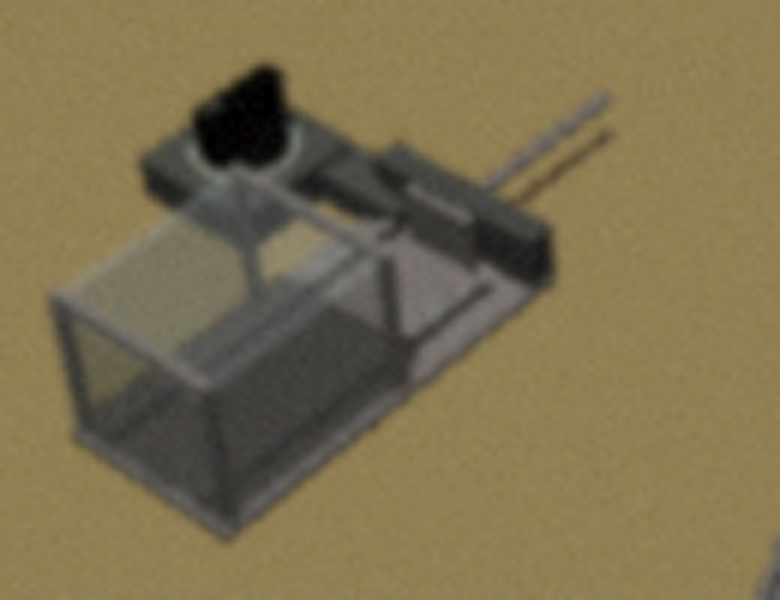

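View pics/z2.png

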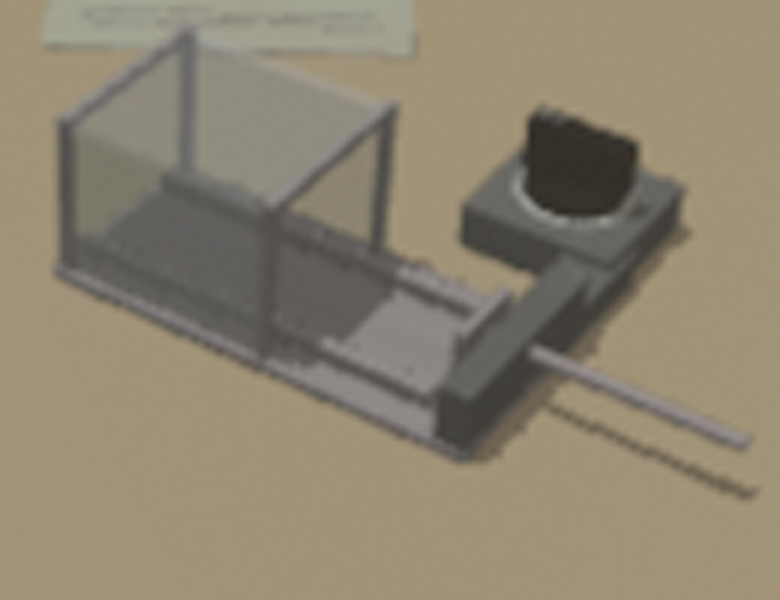

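The zooms show the roof corners, the block, the knob and the pusher clearly. From these I'll get a rough unit pose, then look from above with the wrist camera.

```bash
python3 - <<'E'
from h import *
u=lambda p:(220+p[0]/6,135+p[1]/6)
s=lambda p:(305+p[0]/6,125+p[1]/6)
A=[onz('scene',u(p),93)[:2] for p in((55,295),(205,385),(385,245),(237,170))]
B=[onz('side',s(p),93)[:2] for p in((190,35),(65,120),(272,205),(390,105))]
for X in(A,B):
    X=np.array(X);print(X.round(1).tolist()); d=(X[0]+X[1]-X[2]-X[3]);yaw=np.arctan2(d[1],d[0]);m=X.mean(0)
    print(m,yaw,m-107*np.array([np.cos(yaw),np.sin(yaw)]))
E
```

```text
[[675.7, -253.8], [701.1, -158.0], [584.8, -127.8], [563.0, -221.2]]
[ 631.14 -190.19] -0.26776283576474 [ 527.96 -161.88]
[[672.7, -244.3], [703.5, -153.9], [591.8, -123.0], [563.8, -218.6]]
[ 632.95 -184.98] -0.2511569076329021 [ 529.31 -158.39]
```

```bash
python3 - <<'E'
from h import *
env.reach([500,-205,230],down(2.88))
env.hold(.3)
st=env.read_state();im=viewer.camera('wrist');cv2.imwrite('pics/w1.png',im)
np.savez('w1.npz',tool_pos=st['tool_pos'],orientation=st['orientation'])
print(st['time_s'],st['qpos'],st['tool_pos'],st['orientation'],st['force'])
o=np.array([528.5,-160]);c,s=np.cos(-.26),np.sin(-.26);Rm=np.array([[c,-s],[s,c]])
for n,p in dict(knobtop=(-20,-125,66),landing=(5,0,6),blk1=(-47,40,40),m1=(45,52,94),m2=(45,-52,94),e1=(169,52,94)).items():
    print(n,proj('wrist',np.r_[o+Rm@np.array(p[:2]),p[2]],st))
cv2.imwrite('pics/w1z.png',cv2.resize(im,(800,500),interpolation=cv2.INTER_CUBIC))
E
```

```text
2.05 [-0.41  0.4   1.87 -0.    0.87 -1.72] [ 499.87 -205.49  230.05] [ 0.13  0.99 -0.    0.  ] [ 0.82 -0.34  0.28]
knobtop [220.56 198.71]
landing [369.76 203.44]
blk1 [427.57 156.79]
m1 [454.3  291.91]
m2 [315.59 292.39]
e1 [436.96 416.43]
```

View pics/w1.png

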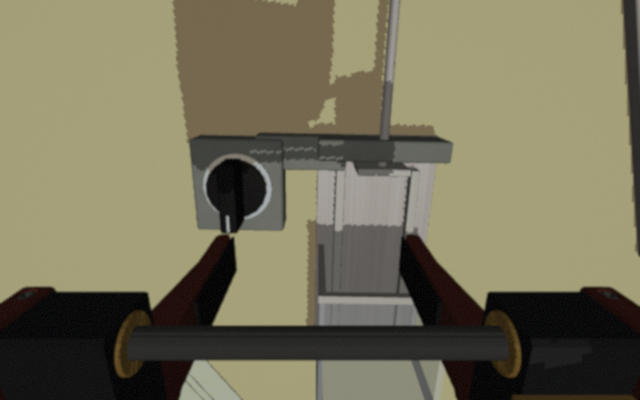

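The wrist view shows the knob at about (235,187) with a white pointer line, the grey block at row 150, the rails at columns 340 and 407, and the hood's mouth edge at row 297. I'll zoom in to read edges.

```bash
python3 - <<'E'
import cv2
a=cv2.imread('pics/w1.png')
cv2.imwrite('pics/w1a.png',cv2.resize(a[120:310,180:460],None,fx=2.85,fy=2.85,interpolation=cv2.INTER_CUBIC))
g=cv2.convertScaleAbs(a[125:240,180:300],alpha=2.5)
cv2.imwrite('pics/w1k.png',cv2.resize(g,None,fx=5,fy=5,interpolation=cv2.INTER_CUBIC))
E
```

```text
(no output)
```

View pics/w1a.png

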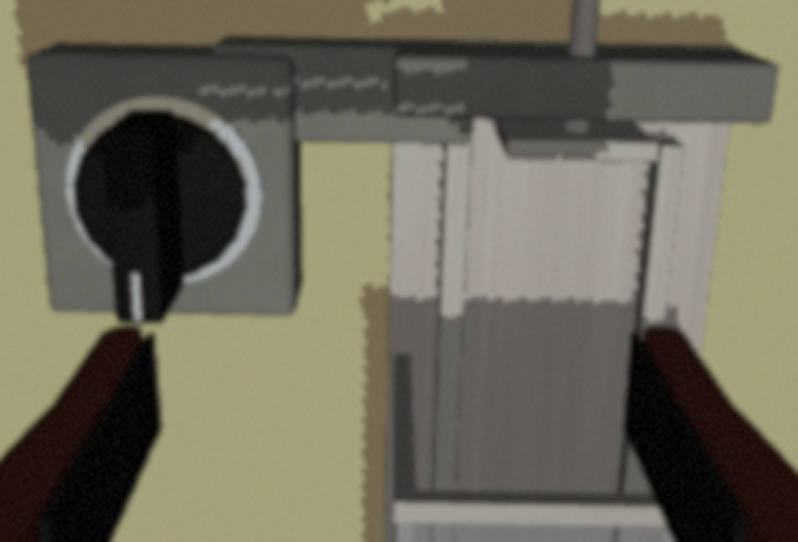

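View pics/w1k.png

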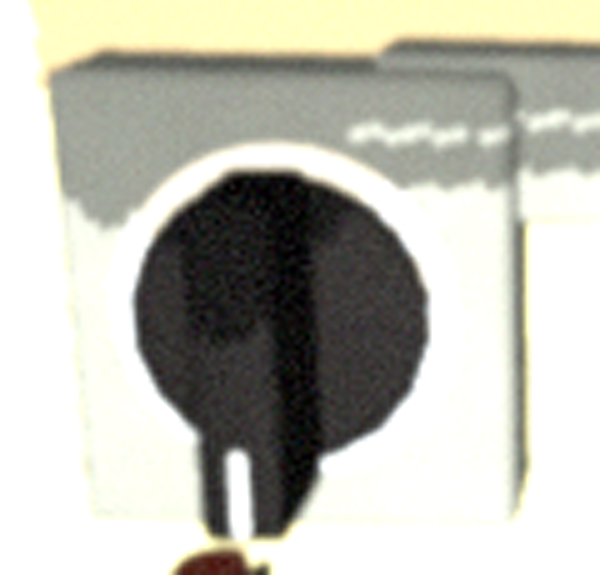

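```bash
python3 - <<'E'
from h import *
st=dict(np.load('w1.npz'))
a=lambda u,v,z:onz('wrist',(180+u/2.85,120+v/2.85),z,st)[:2]
k=lambda u,v,z:onz('wrist',(180+u/5,125+v/5),z,st)[:2]
print('knob disc',k(281,314,35)); 
print('box',[k(*p,28).round(1).tolist() for p in((52,72),(515,75),(95,515),(520,515))],np.mean([k(*p,28) for p in((52,72),(515,75),(95,515),(520,515))],0))
print('bar pointer',k(236,450,66),k(242,535,66))
Ls=[a(467,145,16),a(463,312,16)];Rs=[a(657,165,16),a(648,310,16)]
def ya(p):d=p[1]-p[0];return np.arctan2(d[1],d[0])
print('rails',Ls,Rs,ya(Ls),ya(Rs))
f=[a(390,145,6),a(390,480,6)];print('floorL',f,ya(f))
b=[a(773,122,40),a(300,138,40)];print('block front top?',b,ya(b)+np.pi/2)
b=[a(395,500,94),a(660,503,94)];print('mouth',b,ya(b)-np.pi/2)
print('pusher front top',[a(510,157,43),a(660,160,43)])
E
```

```text
knob disc [ 478.65 -270.98]
box [[430.0, -296.4], [450.8, -221.3], [507.6, -318.7], [527.8, -243.7]] [ 479.03 -270.02]
bar pointer [ 491.04 -275.27] [ 504.94 -279.25]
rails [array([ 493.06, -177.9 ]), array([ 548.48, -192.81])] [array([ 515.22, -120.93]), array([ 563.94, -132.81])] -0.2627647535781115 -0.23921396894515976
floorL [array([ 489.02, -202.09]), array([ 610.96, -235.03])] -0.2638560896053019
block front top? [array([503.42, -91.26]), array([ 472.32, -224.65])] -0.2290580599752443
mouth [array([ 561.77, -220.33]), array([ 580.93, -152.96])] -0.27711033090170156
pusher front top [array([ 492.93, -167.19]), array([ 505.12, -125.47])]
```

Estimates agree: unit yaw is about -0.268, the landing is at about (537,-158) and the knob axis at about (479,-270). Next is the bottle.

```bash
python3 - <<'E'
from h import *
S=np.array([593,236.])
L=tri(ray('scene',(391,173)),ray('side',(365,240)))[0];P=onz('scene',(440,200),50)
print(L,P)
d=L[:2]-S;a=np.arctan2(d[1],d[0])
q1=np.arctan2(S[1],S[0])
print(a,q1)
for y in (a,a+np.pi): print(y,(q1+np.pi/2-y+np.pi)%(2*np.pi)-np.pi)
y=min((a,a+np.pi),key=lambda y:abs((q1+np.pi/2-y+np.pi)%(2*np.pi)-np.pi))
tx=np.array([np.cos(y),np.sin(y)])
env.reach([*(S+30*tx),240],down(y))
env.hold(.3)
st=env.read_state();im=viewer.camera('wrist');cv2.imwrite('pics/w2.png',im)
np.savez('w2.npz',tool_pos=st['tool_pos'],orientation=st['orientation'],y=y)
print(st['time_s'],st['tool_pos'],st['qpos'],proj('wrist',[593,236,79],st))
E
```

```text
[471.29 153.4  104.7 ] [465.36 298.73  50.  ]
-2.545336317657229 0.3787606704190233
-2.545336317657229 -1.7882919923084373
0.5962563359325643 1.3533006612813558
4.9917 [617.89 252.61 240.02] [0.37 0.55 1.57 0.   1.02 1.35] [318.53 239.89]
```

View pics/w2.png

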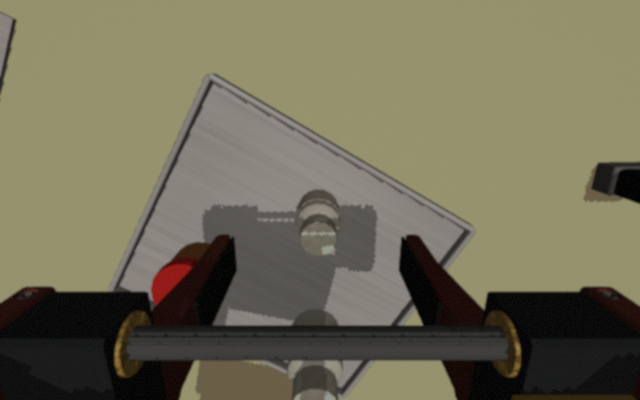

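The bottle stands at (318,215), its cap top at about (319,240), matching the prediction of (318.5,239.9). The pot is at (180,280) and the large bottle at (317,360). I'll zoom once to refine.

```bash
python3 - <<'E'
import cv2
a=cv2.imread('pics/w2.png')
cv2.imwrite('pics/w2z.png',cv2.resize(cv2.convertScaleAbs(a[175:275,270:370],alpha=1.6),None,fx=6,fy=6,interpolation=cv2.INTER_CUBIC))
E
```

```text
(no output)
```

View pics/w2z.png

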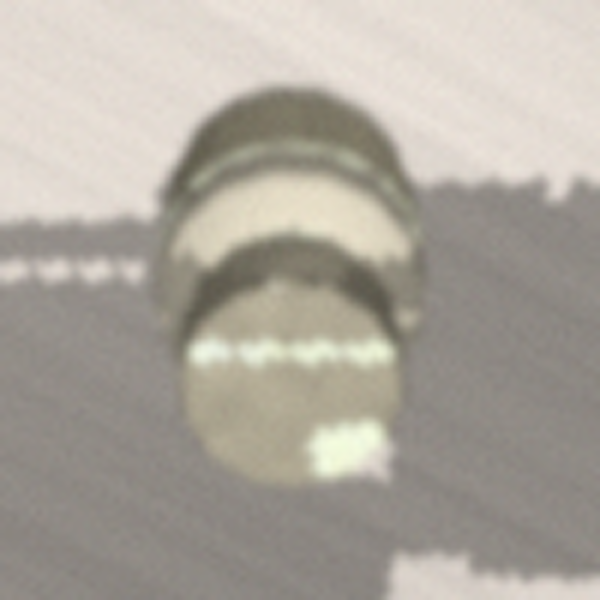

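```bash
python3 - <<'E'
from h import *
d=np.load('w2.npz');st=dict(d);y=float(d['y'])
c=onz('wrist',(319,238.7),79,st)[:2];print(c)
# far base edge check: row 175+88/6 at z=3, 20mm from the centre
print(onz('wrist',(319,175+88/6),3,st)[:2]-20*np.array([np.cos(y),np.sin(y)]))
set_gripper(72)
env.move_l([*c,180])
print(env.move_l([*c,102],rate=120,f_stop=8))
set_gripper(20)
s=env.read_state();print(s['time_s'],s['width'],s['force'],s['tool_pos'])
env.move_l([*c,200],rate=120)
s=env.read_state();print(s['time_s'],s['width'],s['force'])
cv2.imwrite('pics/w3.png',viewer.camera('wrist'))
E
```

```text
[594.06 236.27]
[592.4  234.76]
False
7.5167 39.139970977443774 [-0.42 -0.89  2.31] [594.18 236.3  102.28]
8.4833 39.32267855509197 [-0.31 -0.54 -0.8 ]
```

View pics/w3.png

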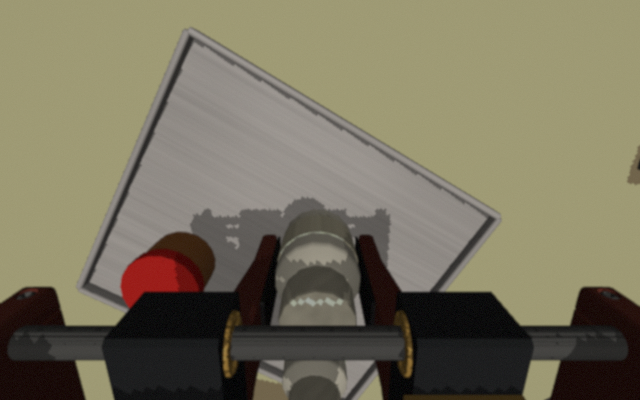

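```bash
python3 - <<'E'
from h import *
Y=np.pi-.268;L=[537.2,-157.7]
s=env.read_state()
env.move_l([*s['tool_pos'][:2],240],rate=150)
env.reach([*L,240],down(Y))
env.move_l([*L,150],rate=120)
env.hold(.2)
s=env.read_state();im=viewer.camera('wrist');cv2.imwrite('pics/w4.png',im);np.savez('w4.npz',tool_pos=s['tool_pos'],orientation=s['orientation'])
cv2.imwrite('pics/s4.png',viewer.camera('side')[100:240,290:450].repeat(5,0).repeat(5,1)[:600])
print(s['time_s'],s['tool_pos'],s['qpos'],s['width'],s['force'])
E
```

```text
12.5417 [ 537.62 -157.84  150.83] [-0.31  0.55  1.86  0.    0.73 -1.61] 39.26192832844301 [-0.19 -0.07 -1.69]
```

View pics/w4.png

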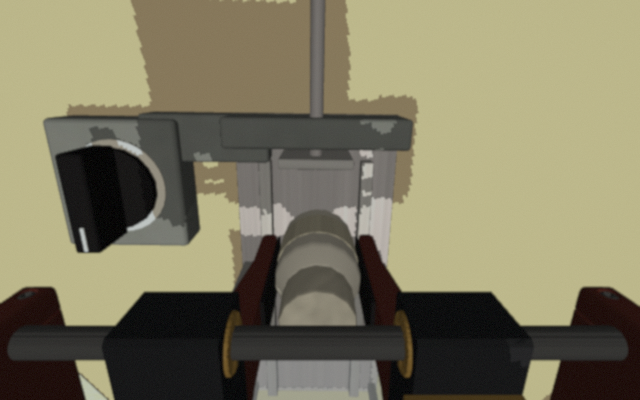

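View pics/s4.png

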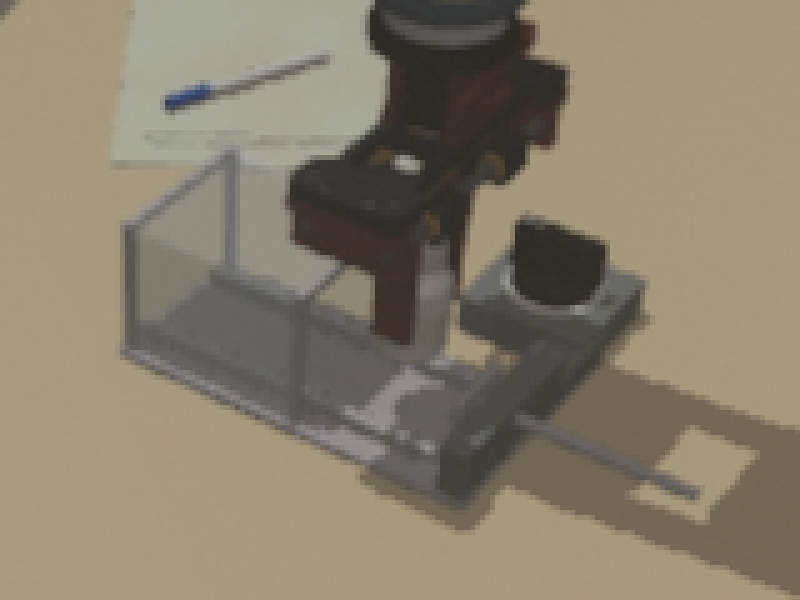

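The bottle sits at column 318 between the rails (272 and 358, middle 315), with the rod at 317, so it is centred. The side view shows it over the landing and clear of the hood. Lowering.

```bash
python3 - <<'E'
from h import *
L=[537.2,-157.7]
env.move_l([*L,115],rate=100)
print(env.move_l([*L,104],rate=20,f_stop=4))
s=env.read_state();print(s['time_s'],s['tool_pos'],s['force'])
set_gripper(62); env.hold(.2)
env.move_l([*L,200],rate=120)
env.move_l([*(np.array(L)-[40,-11]),200],rate=150)
env.hold(.2)
s=env.read_state();im=viewer.camera('wrist');cv2.imwrite('pics/w5.png',im);np.savez('w5.npz',tool_pos=s['tool_pos'],orientation=s['orientation'])
cv2.imwrite('pics/s5.png',viewer.camera('side')[100:240,290:450].repeat(5,0).repeat(5,1)[:600])
print(s['time_s'],s['tool_pos'],s['qpos'],s['width'],s['force'])
E
```

```text
True
13.65 [ 537.27 -157.74  105.27] [-0.58 -0.09  5.55]
15.9833 [ 498.22 -147.02  200.03] [-0.31  0.42  1.93 -0.    0.79 -1.61] 62.02432576398136 [ 1.16  0.94 -0.22]
```

View pics/w5.png

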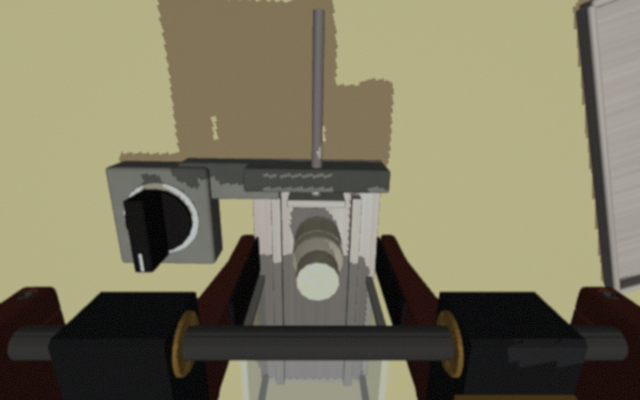

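View pics/s5.png

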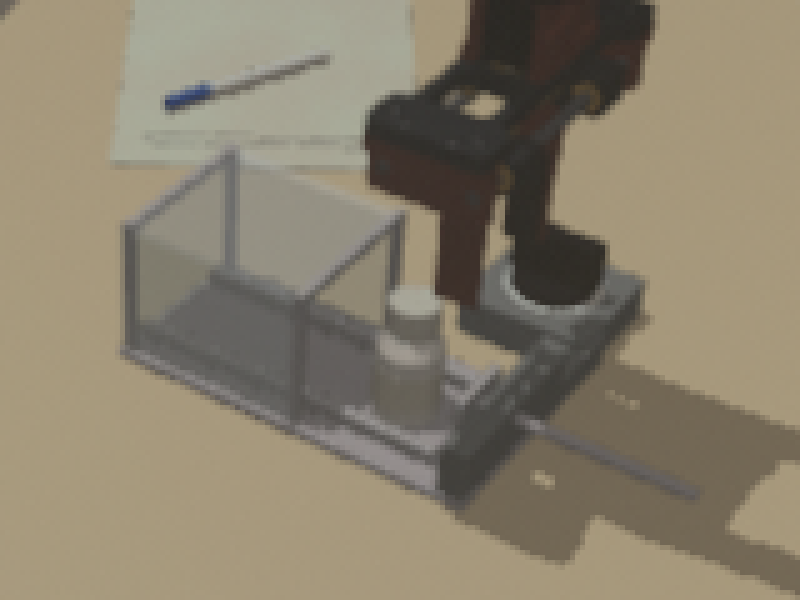

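The bottle stands upright at column 317, centred between the rails at 283 and 352, with the fingers clear. Next I'll hover over the knob.

```bash
python3 - <<'E'
from h import *
K=[478.9,-270.4];Y=np.pi-.268
env.reach([*K,200],down(Y))
env.move_l([*K,170],rate=120)
env.hold(.2)
s=env.read_state();im=viewer.camera('wrist');cv2.imwrite('pics/w6.png',im);np.savez('w6.npz',tool_pos=s['tool_pos'],orientation=s['orientation'])
cv2.imwrite('pics/w6z.png',cv2.resize(cv2.convertScaleAbs(im[180:400,220:420],alpha=2.2),None,fx=2.7,fy=2.7,interpolation=cv2.INTER_CUBIC))
print(s['time_s'],s['tool_pos'],s['qpos'],s['width'],s['force'])
c,n=np.cos(-.268),np.sin(-.268)
for p in((28,7),(28,-7),(-28,7),(-28,-7)): print((proj('wrist',[K[0]+c*p[0]-n*p[1],K[1]+n*p[0]+c*p[1],66],s)-[220,180])*2.7)
E
```

```text
17.25 [ 479.38 -270.32  170.71] [-0.54  0.5   1.88  0.    0.76 -1.84] 62.008094996179665 [-0.28 -1.06  0.07]
[288.57 256.78]
[228.65 256.82]
[290.75  27.31]
[225.58  27.35]
```

View pics/w6z.png

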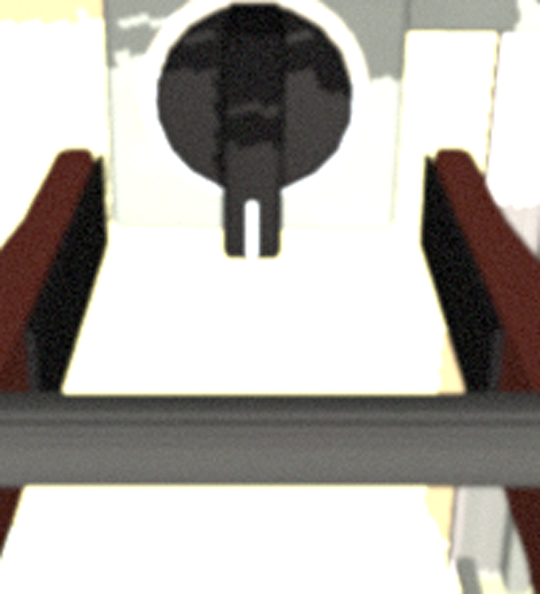

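The bar top's sides are at zoomed columns 222 to 281 against a predicted 228 to 288, and its end row matches. The knob is therefore about 1.5 to 2 mm further toward unit -y, so I'll correct for that and grip it.

```bash
python3 - <<'E'
from h import *
K=np.array([478.9,-270.4])-1.9*np.array([.265,.964]);print(K)
env.move_l([*K,150],rate=100)
print(env.move_l([*K,120.5],rate=60,f_stop=5))
env.hold(.2)
s=env.read_state();print(s['tool_pos'],s['force'],s['wrist_torque'])
set_gripper(8);env.hold(.2)
s=env.read_state();print(s['time_s'],s['tool_pos'],s['width'],s['force'],s['wrist_torque'],s['qpos'])
E
```

```text
[ 478.4  -272.23]
False
[ 478.6  -272.36  120.82] [-0.05  0.2   0.54] [ 0.04 -0.11 -0.02]
19.4917 [ 478.32 -272.46  120.51] 13.876891863076779 [-1.43 -3.46 -0.21] [-0.59  0.14 -0.25] [-0.54  0.59  1.89 -0.    0.66 -1.84]
```

```bash
python3 - <<'E'
from h import *
q0=np.array(env.read_state()['qpos'])
np.save('q0.npy',q0)
t=0
for t in (.1,.2,.3,.4,.5,.6):
    q=q0.copy();q[5]+=t;env.move_joints(q)
    s=env.read_state();print(t,s['time_s'],s['qpos'][5]-q0[5],s['width'],s['force'],s['wrist_torque'])
    if np.linalg.norm(s['force'])>25: break
cv2.imwrite('pics/s7.png',viewer.camera('side')[100:240,290:450].repeat(5,0).repeat(5,1)[:600])
E
```

```text
0.1 19.7417 0.09721998129658682 13.710445514545405 [ 0.3  -0.84  0.18] [-0.08 -0.08  0.05]
0.2 19.9917 0.19552700807636314 13.722520089209556 [ 0.84 -0.01  0.82] [ 0.27 -0.31  0.07]
0.3 20.2417 0.29481295932615814 13.614906767556574 [2.2  3.18 0.77] [ 0.72 -0.5   0.02]
0.4 20.4917 0.39560079592129194 13.805217344226858 [2.8  4.5  0.53] [ 0.87 -0.68  0.06]
0.5 20.7417 0.4955701670886554 14.00247946445084 [ 3.54  5.49 -0.32] [ 1.12 -0.76  0.1 ]
0.6 20.9917 0.5955274409754514 13.918056391829156 [3.68 6.94 0.01] [ 1.22 -0.94  0.06]
```

View pics/s7.png

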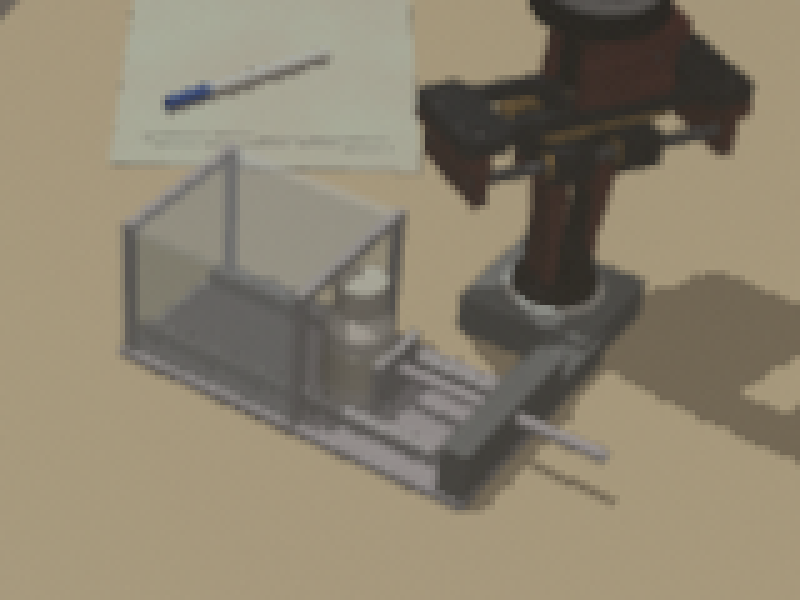

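The pusher is moving the bottle upright toward the mouth. I'll continue to the stop.

```bash
python3 - <<'E'
from h import *
q0=np.load('q0.npy')
for t in (.7,.8,.9,1.0,1.1,1.16,1.19,1.21,1.23,1.25):
    q=q0.copy();q[5]+=t;env.move_joints(q);env.hold(.1)
    s=env.read_state();print(t,s['time_s'],s['qpos'][5]-q0[5],s['width'],s['force'],s['wrist_torque'])
    if t>1.18 and s['wrist_torque'][2]**2>.6**2: break
    if np.linalg.norm(s['force'])>25: break
cv2.imwrite('pics/s8.png',viewer.camera('side')[100:240,290:450].repeat(5,0).repeat(5,1)[:600])
E
```

```text
0.7 21.3917 0.695032308028491 13.744775113979436 [5.44 7.92 0.79] [ 1.32 -1.07  0.14]
0.8 21.7417 0.7950439307698633 14.071091121301937 [ 6.4   7.66 -1.45] [ 1.47 -1.21  0.1 ]
0.9 22.0917 0.8950189522021696 13.500724420240482 [ 7.74  7.87 -1.  ] [ 1.55 -1.32  0.08]
1.0 22.4417 0.994993093444454 13.994031419553922 [ 6.91  9.13 -1.25] [ 1.69 -1.37  0.07]
1.1 22.7917 1.094996925438243 14.040916557510464 [ 7.97  9.91 -2.58] [ 1.77 -1.51  0.12]
1.16 23.1417 1.1549804506315455 13.712023351702372 [ 8.46  9.88 -2.21] [ 1.76 -1.64  0.08]
1.19 23.4917 1.1850052169317142 13.920584380686705 [ 8.37  9.81 -2.18] [ 1.81 -1.64  0.12]
1.21 23.8417 1.2049623569222125 14.149219706873648 [ 9.67 10.17 -1.99] [ 1.79 -1.69  0.13]
1.23 24.1917 1.2245616354946387 13.916732818499709 [ 8.55 11.48 -2.75] [ 1.83 -1.72  0.38]
1.25 24.5417 1.2441133439071965 14.173044903997972 [ 9.3   9.85 -2.33] [ 1.77 -1.7   0.67]
```

View pics/s8.png

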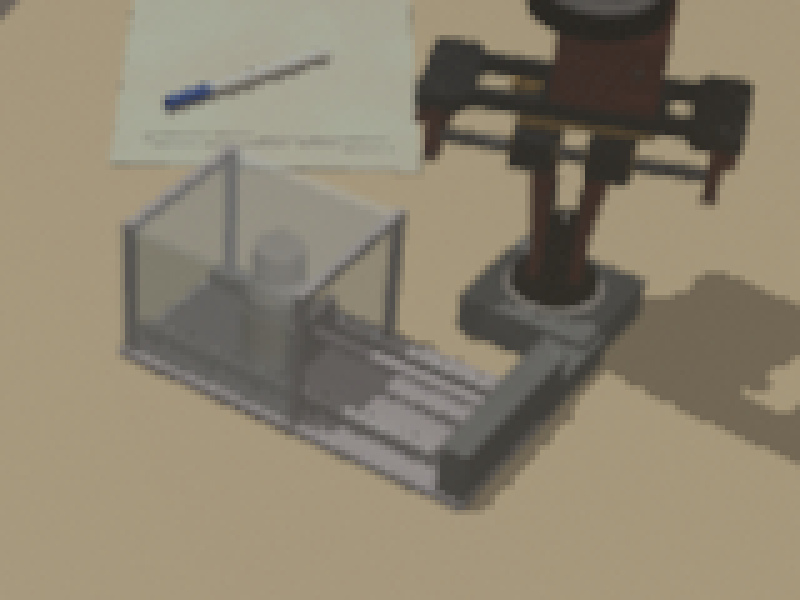

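Torque jumps from 0.13 to 0.38 to 0.67 N m past 1.21 rad, so the knob is at its stop. The side view shows the bottle upright deep under the hood. Releasing.

```bash
python3 - <<'E'
from h import *
set_gripper(86);env.hold(1.5)
s=env.read_state();p=s['tool_pos'];print(s['time_s'],s['width'],s['force'],s['wrist_torque'])
env.move_l([p[0],p[1],220],rate=120)
env.reach([500,-205,230],down(2.88))
env.hold(.3)
s=env.read_state();im=viewer.camera('wrist');cv2.imwrite('pics/w9.png',im)
cv2.imwrite('pics/s9.png',viewer.camera('side')[100:240,290:450].repeat(5,0).repeat(5,1)[:600])
cv2.imwrite('pics/c9.png',viewer.camera('scene'))
print(s['time_s'],s['tool_pos'],s['force'])
E
```

```text
27.275 86.22034390031621 [ 0.08  0.02 -0.49] [-0.06 -0.1   0.02]
29.6 [ 499.93 -205.21  229.95] [ 0.6  -0.14 -0.12]
```

View pics/w9.png

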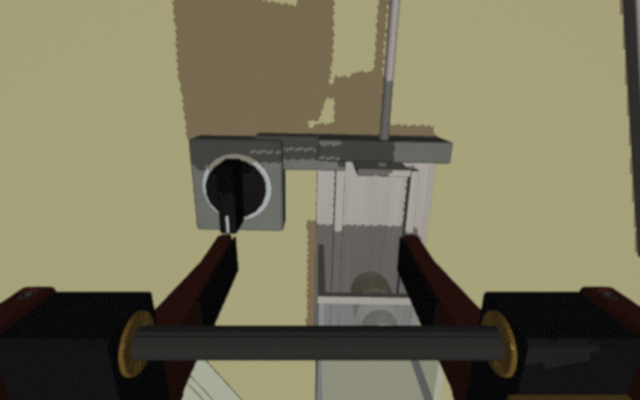

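View pics/s9.png

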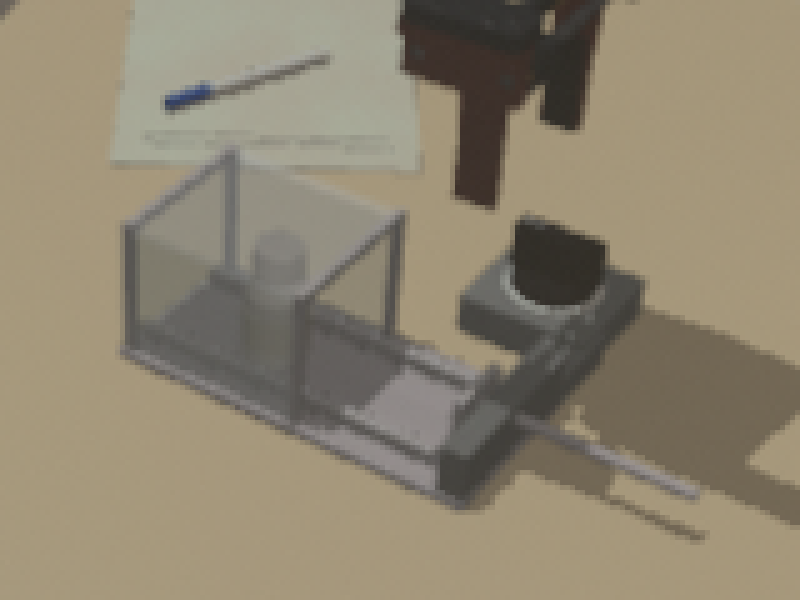

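View pics/c9.png

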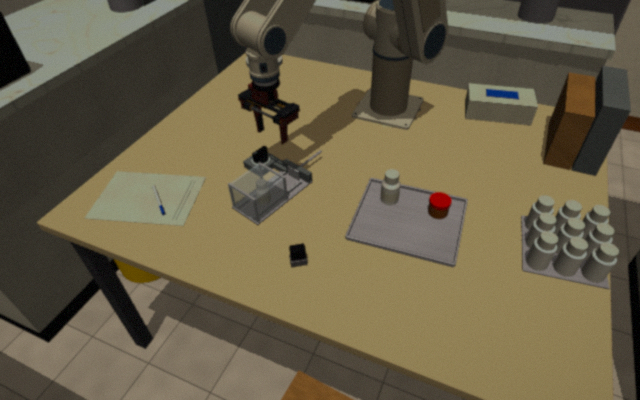

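The knob and pusher look identical to their home view: pointer at (228,225), pusher at row 168. The bottle stands inside the hood, at about (375,300) in the wrist view. The large bottle (391,187), pot (440,205) and stamp (298,255) have not moved, and the gripper is clear. Signing off.

```bash
python3 - <<'E'
from h import *
print(workorder.sign_off())
E
```

```text
the job is handed in; nothing more can be done
None
```

The small bottle is standing upright inside the hood, the knob and pusher are back home, and I've handed the job in; sign-off gives no verdict.

- **Placing:** I lifted the bottle from the tray, stood it on the landing, let go, and confirmed in pictures that it stood upright and centred between the rails.
- **Turning the knob:** I gripped the knob and turned it clockwise to its stop. The twisting torque rose from about 0.13 to 0.67 N m past 1.21 rad. I then let it spring back on its own.
- **Last checks:** About 30 s of robot time had passed when I took the last pictures. They show the knob and pusher as at the start, and the large bottle, pot and stamp unmoved. The gripper was clear, with no force on the tool.
- **Small disagreements:** My knob position was about 1.5–2 mm off and I corrected it before gripping. Even so, the side load reached about 14 N while turning, well under the limits. Two estimates of the bottle's position on the tray differed by about 2 mm. I did not measure the bottle's final depth under the hood; I only saw in the pictures that it is inside and upright.

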